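# Mount the carrier on the dovetail rail and clamp it

## Robot

A 6-joint arm with a two-finger parallel gripper is mounted at the origin on a cart in front of the work surface, level with it; the furniture and walls round the work are solid. World frame = base frame: x ahead of the robot, y to its left, z up, the work surface at z = 0. Lengths are in mm, angles in degrees, forces in N, time in s.
With the tool pointing down it reaches from about 350 to 850 mm from the base axis. Payload 8.1 kg.
Tool frame: the origin (TCP) lies between the finger pads; the fingertips stand 22 mm ahead of it and the grasp point (between the pads) lies 3 mm ahead of it; z points along the fingers, y is the line along which they close (so a half turn about z gives the same grasp; the last joint's range is limited). The gripper opens to 85 mm and grips with 20 to 120 N. Pads are 22 mm wide; open, the fingers measure 114 mm over their backs; the gripper's body (76 mm by 85 mm) begins 54 mm behind the grasp point. The pads swing forward as they close: fully open they stand 13 mm farther back than shut.
Start: joints at [-71.929, 7.471, 85.268, -0, 87.261, -4.893], TCP at [234.113, -552.446, 253.292] pointing down, gripper open.
Joint ranges: [-169.43, 169.43], [-51.17, 129.36], [1.28, 143.12], [-76.62, 256.62], [0, 156.53], [-152.29, 152.29]. Speed limits (degrees/s): [136.94, 136.94, 159.86, 180, 180, 180].

## Interface

Orientations are given as [roll, pitch, yaw] about the fixed x, y, z axes, in that order (R = Rz(yaw) Ry(pitch) Rx(roll)).
In Python, from bench import sense, snapshot, calibration, hand_in gives the robot as it stands.
- The arm moves only by the shell command python3 -m crank 'ROWS' [FORCE]. ROWS is JSON, a list of rows, each a list of 5 numbers: the shift along the tool's x, y, z in cm, then the turn about the tool's z in rad, then the finger opening in cm, from 0 to 8.54. A call has 1 to 20 rows; each row is the pose to reach, as a shift and turn from the pose commanded when the call began, along the tool's axes at that moment; what a row does not reach only later rows make up. A row lasts 1/10 s, in which the tool goes at most 50 mm and 8.59 degrees, less where a joint would pass 70% of its speed; a pose out of reach is approached as far as the arm can. A call with a gripper value outside its range is refused whole. The fingers move at their own pace and stop on an object; FORCE is the grip in N (left out, the last holds). Time passes only in rows, so rows that repeat a pose let the fingers close. It gives the time, the measured TCP pose, the force, the opening and the grip force at its end, in the units of the state.
- sense(): the state, without advancing time (a new reading comes with each control period).
- snapshot(name): name is "side" or "top"; returns (picture, depth): 480x640x3 uint8, red, green, blue; 480x640 float32, mm along the optical axis (not along the pixel's ray), 0 where there is no reading.
- calibration(name): a dict with "fovy" (degrees; the focal length in pixels is half the picture's height over the tangent of half this angle, whatever the lens; pixels are square), "cx", "cy" (the principal point, pixels), "k1" (the pictures are not rectified: a ray, as slopes to the right and down, at radius r is drawn at 1 + k1 r^2 times it, then the intrinsics apply), "rvec" (rotation vector, rad) and "tvec" (3), from world to camera coordinates, as OpenCV has them. Camera axes: x right, y down, z forward; pixel columns grow to the right and rows downward; lengths in mm; the calibration is good to about 2 mm. A picture is of the moment at which its call begins. calibration takes no time and is no camera call.
- hand_in(): hands the job in; it is judged then, once.
The state is a dict: "time": time; "joint_pos": joint angles; "qd": joint speeds; "joint_efforts": joint torques, N m; "tool_pos": TCP position; "tcp_rot": TCP orientation; "ft_force": force on the tool from outside, world axes, zero at the start; "wrist_torque": the same for the moment, N m; "finger_gap": finger opening in mm; "grip_force": force on a finger pad.
Only numpy, scipy, OpenCV 4.12 (cv2) and the standard library are available. Lean on these libraries where they do the work, as an engineer would, in place of code of your own. Each camera call takes 0.05 s, during which the arm holds its last target. There are 200 camera calls.

## Task

Slide the loose aluminium carrier onto the dovetail rail from the rail's tapered open end, with its clamp knob on the side of the rail away from you, until it presses lightly against the stop block; hold it there a moment without shoving. Then, with it still home against the stop, turn the black wing knob clockwise until the clamp has just become firm, without over-tightening it, and let go. Leave the other things on the worktop where they are.

Things in the scene. Friction and masses are not known exactly. Their poses are not given: they have to be found in the camera images.
- rail: Fixed aluminium dovetail rail, 200 mm long, base plate 70 mm wide. Origin: centre of its underside. x runs along it from the open entry end (x = -100 mm) to the far end, z up. Top 35 mm up, 42 mm wide; the flanks lean inward to 28 mm wide at 23 mm up. The first 15 mm are a lead-in, tapering from 33 mm wide and 32 mm high at the very end to the full section.
- rail_far (a point): Middle of the rail's top at its far end; axes as the rail's. A dark steel stop block (20 mm long, 44 mm wide, 9 mm above the rail's top) is fixed on the rail before it; its face toward the entry end lies anywhere from 22 to 65 mm short of this point. Its place is not measured: slide slowly over this stretch and feel for it, pressing with 3 to 10 N; 25 N is too much.
- carriage: Loose aluminium carrier, about 0.5 kg: plate 70 mm long (its x, the sliding direction, nose at +x), 68 mm wide, jaws below it that hook under the dovetail. Origin: under its middle at the jaw bottoms, on which it stands at first. On the rail the origin is 22.5 mm above the worktop, axes parallel to the rail's, with 1.6 to 3.6 mm total play across: let the lead-in guide it, yield to side force.
- carriage_grip (a point): Grip centre of the carrier, in the post block on its top, 46 mm straight above the carrier's origin; axes as the carrier's. The block is 26 mm thick along x (grip across these faces, fingers fore and aft), 30 mm wide along y, from 24 to 66 mm above the origin. A 35 N grip holds well.
- carriage_nose (a point): Middle of the carrier's front face (the one that meets the stop): 35 mm ahead of its origin in x and 18 mm above it, so 35 mm ahead of and 28 mm below the grip centre. It meets the stop squarely.
- clamp_wing_grip (a point): Centre of the black wing knob: bar 42 mm long (its x), 10 mm thick (its y, pinch across it from above), 28 mm tall, turning about the upright axis through this point; clockwise from above tightens. It is 62 mm to the +y side of the carrier's origin and 49.5 mm above it; bar's top 12 mm above this point, its 24 mm round hub 26 mm below. The bar's direction does not tell how far the clamp is closed.
- clamp_hub (a point): Centre of the clamp knob's hub, 62 mm to the +y side of the carrier's origin, 16 mm above it; axes as the carrier's. It moves a steel shoe toward the rail and turns 0.4 to 0.9 rad from its start until the shoe bears, drag up to 0.14 N m; then the torque rises above that of loose turning by 0.075 N m per 0.1 rad: a rise of 0.06 (14 N at the shoe) is just firm, 0.11 right, 0.24 (60 N) too tight. It stays.
- screwdriver: Bystander: short screwdriver with black and red handle, 149 mm long, lying on the worktop; origin under its middle.
- hex_key: Bystander: dark hex key, 39 x 104 mm, lying flat; origin under its middle.
- scale: Bystander: pocket scale, 119 x 98 x 28 mm; origin under its middle.
- jar: Bystander: white sample jar, 52 mm across, 76 mm tall, standing beyond the rail; origin under its middle.
Mind the look-alikes: they are no part of the job. What is shaped like the carriage but pink or yellow is not meant.

How it is judged:
By the outcome, as a careful person would: the job done as asked, in the order asked, and still so for the second after the job is handed in, with the robot touching nothing.
It also fails if it takes over 72 s, if anything falls off the work surface, if the arm or the gripper's body presses on something with over 40 N, if the wrist force passes 120 N, or if a joint passes its speed limit or range.

## Working session

There is one attempt and no reset: what is moved stays moved. The work goes in short steps, Python scripts to look and compute and a shell command to move; the robot and the scene stay as the last step left them, time stands still between calls to the robot, and variables do not carry over. Pictures are saved under pics/ and viewed, at most 10 in all, crops included, and the job is handed in when it is done.

```bash
ls; mkdir -p pics
cat > h.py <<'E'
import numpy as np, cv2
from bench import sense, snapshot, calibration
def cam(n):
    c=calibration(n); f=240/np.tan(np.radians(c["fovy"])/2)
    R=cv2.Rodrigues(np.array(c["rvec"],float))[0]; return c,f,R,np.array(c["tvec"],float).ravel()
def ray(n,uv):
    c,f,R,t=cam(n); uv=np.atleast_2d(np.array(uv,float))
    d=np.stack([(uv[:,0]-c["cx"])/f,(uv[:,1]-c["cy"])/f],1); s=d.copy()
    for _ in range(20): s=d/(1+c["k1"]*(s**2).sum(1,keepdims=True))
    return s,R,t
def onplane(n,uv,z):
    s,R,t=ray(n,uv); d=np.c_[s,np.ones(len(s))]@R; o=-R.T@t
    return o+d*((z-o[2])/d[:,2:])
def depthpts(n,uv,D):
    s,R,t=ray(n,uv); return (np.c_[s,np.ones(len(s))]*np.array(D)[:,None]-t)@R
def cloud(n,D):
    v,u=np.nonzero(D>0); return np.c_[u,v],depthpts(n,np.c_[u,v],D[v,u])
def proj(n,P):
    c,f,R,t=cam(n); q=np.atleast_2d(P)@R.T+t; s=q[:,:2]/q[:,2:]; s=s*(1+c["k1"]*(s**2).sum(1,keepdims=True)); return s*f+[c["cx"],c["cy"]]
E
python3 - <<'E'
from h import *
for n in("top","side"):
    p,d=snapshot(n); cv2.imwrite(f"pics/{n}0.png",p[:,:,::-1]); np.savez(f"{n}0.npz",p=p,d=d)
    c,f,R,t=cam(n); print(n,c,-R.T@t,R[2])
print(sense())
E
```

```text
pics
top {'fovy': 44.2842763504833, 'cx': 314.39404639817195, 'cy': 234.38041038177562, 'k1': -0.02054868855632287, 'rvec': array([ 2.20734882, -2.14761   ,  0.076973  ]), 'tvec': array([  26.55085736,  542.7688279 , 1466.45373528])} [ 425.46357642   28.30703292 1504.64911635] [ 0.07821488  0.00881926 -0.99689751]
side {'fovy': 55.18073734802436, 'cx': 322.14785314750196, 'cy': 246.66412720724153, 'k1': 0.003947244390851885, 'rvec': array([-0.01125651,  2.77349314, -1.44495751]), 'tvec': array([ 545.92593896,   47.05155103, 1236.53603009])} [557.97650546 986.30925783 738.32689255] [-0.00930829 -0.81953109 -0.57295911]
{'time': 0.1, 'joint_pos': array([-7.19291324e+01,  7.51207103e+00,  8.53236815e+01,  3.38524992e-04,
        8.72616646e+01, -4.89300614e+00]), 'qd': array([ 0.0351448 , -0.07757937, -0.10437682, -0.02414328, -0.10504207,
       -0.01810838]), 'joint_efforts': array([ 8.16642387e-04, -5.70953679e+01, -5.01940870e+01, -2.42214328e-04,
        8.11583275e-03,  1.72490229e-05]), 'tool_pos': array([ 233.96909829, -551.99879934,  252.32970097]), 'tcp_rot': array([-1.79902967e+02, -8.64609581e-03,  2.29638500e+01]), 'ft_force': array([-0.03061683,  0.56681276, -0.98678642]), 'wrist_torque': array([-0.02729864, -0.00185416,  0.00224692]), 'grip_force': 0.0, 'finger_gap': 85.31856089118212}
```

View pics/top0.png

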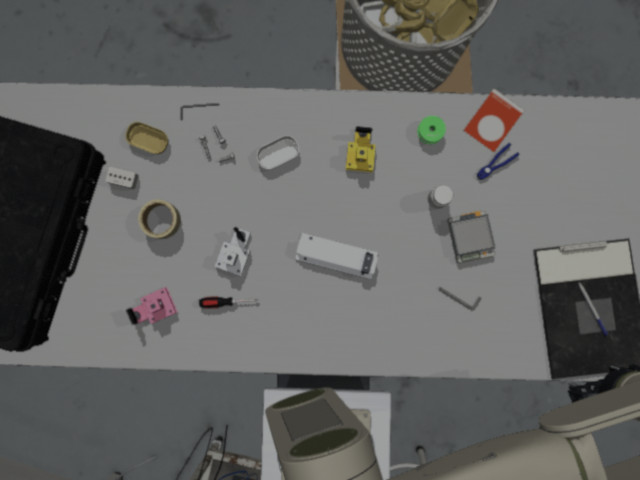

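View pics/side0.png

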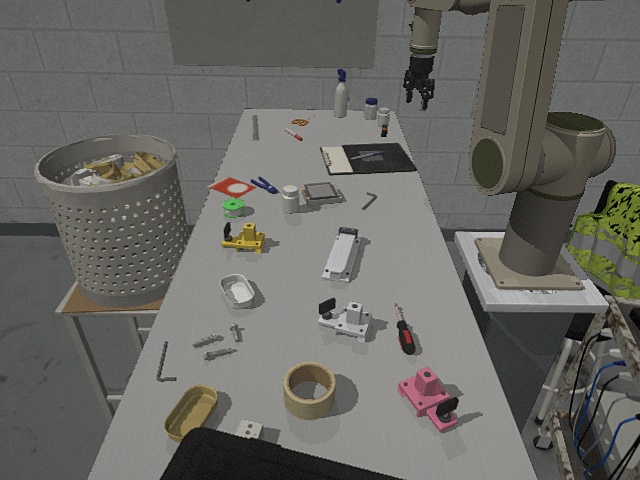

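The top view shows three carrier-shaped things: grey-aluminium at (233,258), pink at (152,308) and yellow at (361,155). I choose the grey one. The rail is at (337,256), with the dark stop near its right end at (368,262), so the open end is on the left at (303,247). The knob at (240,235) already points away from the robot.

Run:
```python
from h import *
p=np.load("top0.npz")["p"][:,:,::-1]
cv2.imwrite("pics/crop1.png",cv2.resize(p[222:292,200:390],None,fx=4.2,fy=4.2,interpolation=cv2.INTER_CUBIC))
for n in("top","side"):
    z=np.load(n+"0.npz"); uv,P=cloud(n,z["d"])
    w=(P[:,0]>300)&(P[:,0]<700)&(P[:,1]>-150)&(P[:,1]<350)
    print(n,"table z",np.median(P[w&(abs(P[:,2])<15),2]))
    # rail top / carrier regions
    r=z["p"].astype(int).sum(2)[uv[:,1],uv[:,0]]
    for nm,lo,hi,box in(("railtop",28,40,(380,560,-110,130)),("post",58,74,(380,560,130,330)),("knob",58,72,(380,560,130,330)),("plate",18,30,(380,560,130,330))):
        m=(P[:,0]>box[0])&(P[:,0]<box[1])&(P[:,1]>box[2])&(P[:,1]<box[3])&(P[:,2]>lo)&(P[:,2]<hi)
        if nm=="knob": m&=r<200
        elif nm in("post",): m&=r>200
        if m.sum()<8: print(nm,m.sum());continue
        q=P[m]; rc=cv2.minAreaRect(q[:,:2].astype(np.float32)); print(nm,m.sum(),q.mean(0).round(1),rc,uv[m].mean(0).round(1))
```

```text
top table z 0.5902419869421829
railtop 1083 [491.9  -8.6  35. ] ((488.24725341796875, -15.099685668945312), (199.64944458007812, 49.81724548339844), 77.93299865722656) [333.9 254.5]
post 138 [478.6 246.3  66.3] ((505.1628112792969, 239.33895874023438), (26.466915130615234, 92.68033599853516), 75.06571960449219) [229.7 256.5]
knob 58 [532.1 227.2  62.8] ((511.35595703125, 229.4781036376953), (28.673933029174805, 77.23866271972656), 82.69827270507812) [238.5 234.9]
plate 626 [482.5 244.   24.1] ((496.406494140625, 239.9822998046875), (71.37467956542969, 111.54039001464844), 70.60132598876953) [233.2 255.7]
side table z 1.395236402542669
railtop 642 [495.7   3.7  36.2] ((491.7897033691406, -1.4684829711914062), (178.57154846191406, 51.27876281738281), 78.48261260986328) [341.4 252. ]
post 157 [479.7 249.8  65.4] ((503.44500732421875, 237.24195861816406), (31.71042823791504, 91.45272827148438), 66.92993927001953) [353.4 307.2]
knob 72 [528.6 233.   62.6] ((512.5689086914062, 232.2596893310547), (28.671728134155273, 80.46466827392578), 82.11647033691406) [330.6 302.6]
plate 645 [485.8 254.4  24.5] ((495.45428466796875, 241.257568359375), (71.1905517578125, 108.60892486572266), 69.58183288574219) [349.8 322.5]
```

View pics/crop1.png

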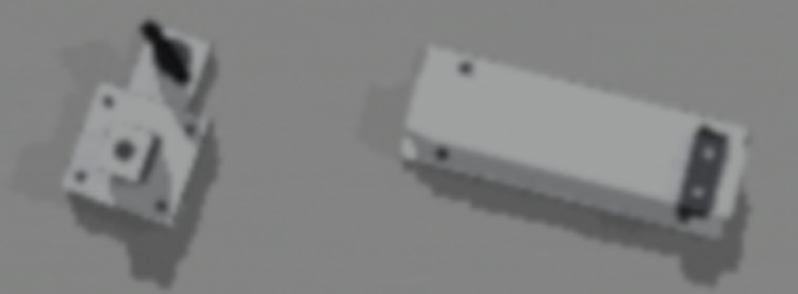

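```bash
cat > meas.py <<'E'
from h import *
def box(P,ang):
    a=np.radians(ang); B=np.array([[np.cos(a),np.sin(a)],[-np.sin(a),np.cos(a)]]); q=P[:,:2]@B.T
    lo,hi=np.percentile(q,[2,98],axis=0); return ((lo+hi)/2@B).round(1),(hi-lo).round(1)
if __name__=="__main__":
  for n in("top","side"):
    z=np.load(n+"0.npz"); uv,P=cloud(n,z["d"]); P[:,2]-={"top":.6,"side":1.4}[n]
    r=z["p"].astype(int).sum(2)[uv[:,1],uv[:,0]]
    A=(P[:,0]>400)&(P[:,0]<560)&(P[:,1]>-130)&(P[:,1]<110); C=(P[:,0]>420)&(P[:,0]<570)&(P[:,1]>180)&(P[:,1]<320)
    t=P[A&(P[:,2]>32.5)&(P[:,2]<38)]
    for k in range(3):
        vx,vy,x0,y0=cv2.fitLine(t[:,:2].astype(np.float32),cv2.DIST_HUBER,0,.01,.01).ravel(); 
    ang=np.degrees(np.arctan2(vy,vx)); ang=ang-180 if ang>0 else ang
    print(n,"rail ang",ang,"top",box(t,ang),"all>4",box(P[A&(P[:,2]>4)],ang),"stop",box(P[A&(P[:,2]>40)],ang))
    m=C&(P[:,2]>20)&(P[:,2]<27)
    for ca in (-109.5,):
        po=C&(P[:,2]>62)&(P[:,0]<505); kn=C&(P[:,2]>54)&(P[:,0]>505)
        print("post",box(P[po],ca),po.sum(),"plate all",box(P[C&(P[:,2]>4)],ca))
        k=P[kn]; vx,vy,x0,y0=cv2.fitLine(k[:,:2].astype(np.float32),cv2.DIST_HUBER,0,.01,.01).ravel()
        print("knob",k.mean(0).round(1),np.degrees(np.arctan2(vy,vx)),cv2.minAreaRect(k[:,:2].astype(np.float32)))
    # plate edges orientation
    pl=P[m&(r>300)]; print("plate",cv2.minAreaRect(pl[:,:2].astype(np.float32)))
E
python3 meas.py
```

```text
top rail ang -103.48112 top (array([490.2, -16.7]), array([189.5,  40.4])) all>4 (array([477.7, -10.4]), array([201.1, 133.4])) stop (array([491.3, -17.8]), array([170. ,  47.6]))
post (array([476., 247.]), array([24.6, 28.3])) 123 plate all (array([493.7, 249.2]), array([120.5, 122.7]))
knob [534.6 227.1  61.4] 35.63069 ((534.8246459960938, 227.63278198242188), (41.02031326293945, 10.0343599319458), 34.16437911987305)
plate ((496.83892822265625, 240.40309143066406), (70.2728042602539, 111.47887420654297), 71.8917007446289)
side rail ang -103.40851 top (array([494.7,  -2. ]), array([165.8,  40.5])) all>4 (array([492.5,  -8.5]), array([186.8,  67. ])) stop (array([474.2, -90.4]), array([24.3, 48.7]))
post (array([477.2, 248.9]), array([26.6, 28.6])) 127 plate all (array([496.9, 244.2]), array([ 63.8, 106.6]))
knob [536.3 230.4  59.6] 32.90308 ((536.0125122070312, 229.44766235351562), (39.09489822387695, 11.236599922180176), 32.08835220336914)
plate ((488.341552734375, 243.709228515625), (71.3775634765625, 91.56979370117188), 70.53561401367188)
```

```bash
cat > go.py <<'E'
# usage: go.py x y z yaw [x0 y0 z0 yaw0]  -> shift in tool axes (cm, rad) from given/measured pose
import sys; from h import *
a=[float(v) for v in sys.argv[1:]]
s=sense(); p0=np.array(a[4:7]) if len(a)>4 else s["tool_pos"]; y0=a[7] if len(a)>7 else s["tcp_rot"][2]
c,n=np.cos(np.radians(y0)),np.sin(np.radians(y0)); R=np.array([[c,n,0],[n,-c,0],[0,0,-1]])
d=R.T@(np.array(a[:3])-p0)/10; t=-(a[3]-y0+180)%360-180 if 0 else -((a[3]-y0+180)%360-180)
print(d.round(3),round(np.radians(t),4))
E
python3 go.py 450 -150 250 -18.5 234.113 -552.446 253.292 22.96; python3 go.py 476.6 248.2 180 -18.5 234.113 -552.446 253.292 22.96
```

```text
[ 35.577 -28.635   0.329] 0.7236
[ 53.56  -64.263   7.329] 0.7236
```

```bash
python3 -m crank '[[35.58,-28.64,0.3,0.4,5.5],[35.58,-28.64,0.3,0.4,5.5],[35.58,-28.64,0.3,0.4,5.5],[35.58,-28.64,0.3,0.4,5.5],[35.58,-28.64,0.3,0.4,5.5],[35.58,-28.64,0.3,0.4,5.5],[35.58,-28.64,0.3,0.7236,5.5],[35.58,-28.64,0.3,0.7236,5.5],[35.58,-28.64,0.3,0.7236,5.5],[53.56,-64.26,7.33,0.7236,5.5],[53.56,-64.26,7.33,0.7236,5.5],[53.56,-64.26,7.33,0.7236,5.5],[53.56,-64.26,7.33,0.7236,5.5],[53.56,-64.26,7.33,0.7236,5.5],[53.56,-64.26,7.33,0.7236,5.5],[53.56,-64.26,7.33,0.7236,5.5],[53.56,-64.26,7.33,0.7236,5.5],[53.56,-64.26,7.33,0.7236,5.5],[53.56,-64.26,7.33,0.7236,5.5],[53.56,-64.26,7.33,0.7236,5.5]]' 35; python3 go.py 476.6 248.2 100 -18.5; python3 -c "
from h import *
print(sense()['joint_pos'])
p,d=snapshot('side');q=p[220:370,270:450,::-1];
cv2.imwrite('pics/s1.png',cv2.resize(q,None,fx=4,fy=4,interpolation=cv2.INTER_CUBIC))"
```

```text
time: 2.1
tool_pos: [476.0, 248.2, 179.3]
tcp_rot: [179.9, 0.1, -18.4]
ft_force: [0.4, -1.1, 0.0]
finger_gap: 54.9
grip_force: 0.0
[ 0.053 -0.021  7.934] 0.0016
[ 2.20767052e+01  4.86787481e-01  1.00403710e+02 -2.43128385e-02
  7.91989361e+01  1.30491014e+02]
```

View pics/s1.png

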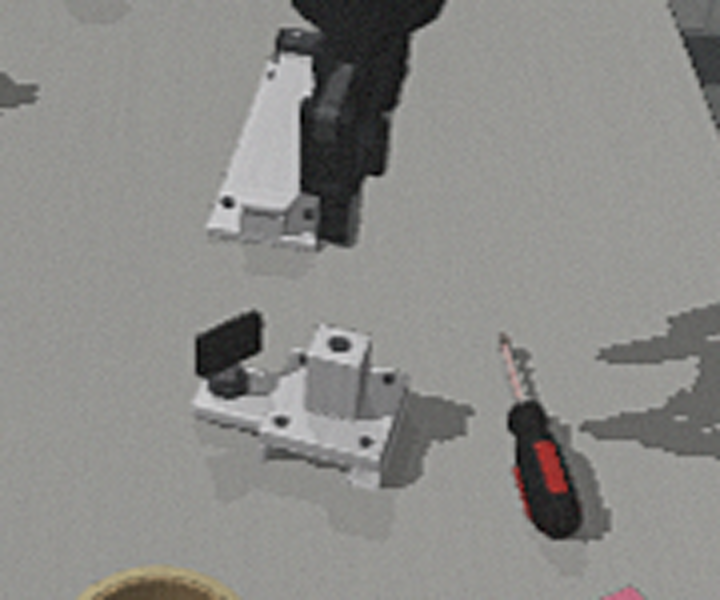

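The crop confirms the grey carrier: post at (338,370), knob at (228,345), open rail end at (262,235), and the gripper above it all. Now I descend.

```bash
python3 -m crank '[[0.04,0,4,0,5.5],[0.04,0,8,0,5.5],[0.04,0,10.5,0,5.5],[0.04,0,12,0,5.5],[0.04,0,12.9,0,5.5],[0.04,0,12.9,0,5.5],[0.04,0,12.9,0,3.5],[0.04,0,12.9,0,3.5],[0.04,0,12.9,0,3.5]]' 35; python3 -m crank '[[0,0,0,0,2],[0,0,0,0,2],[0,0,0,0,2],[0,0,0,0,2],[0,0,0,0,2],[0,0,0,0,2]]' 35; python3 -c "
from h import *
s=sense();print(s['ft_force'],s['wrist_torque'])
for n in('top','side'):
  p,d=snapshot(n); np.savez(n+'1.npz',p=p,d=d)"
python3 - <<'E'
from h import *
for n in("top","side"):
    z=np.load(""+n+"1.npz"); uv,P=cloud(n,z["d"]); r=z["p"].astype(int).sum(2)[uv[:,1],uv[:,0]]
    k=P[(P[:,2]>52)&(P[:,2]<72)&(P[:,0]>505)&(P[:,0]<580)&(P[:,1]>180)&(P[:,1]<290)]
    print(n,len(k),k.mean(0),cv2.minAreaRect(k[:,:2].astype(np.float32)))
E
```

```text
time: 3.05
tool_pos: [477.9, 248.5, 52.4]
tcp_rot: [-179.9, -0.1, -18.5]
ft_force: [-0.3, -0.3, -0.4]
finger_gap: 35.2
grip_force: 0.0
time: 3.65
tool_pos: [477.6, 248.4, 52.1]
tcp_rot: [-179.9, -0.1, -18.5]
ft_force: [-0.5, -0.2, 6.5]
finger_gap: 25.4
grip_force: 35.9
[-0.51340428 -0.17167682  6.52580847] [-0.06640832  0.19051299  0.0338785 ]
top 60 [533.42849874 226.1270032   60.75094023] ((534.7615966796875, 227.60467529296875), (40.19944763183594, 10.040032386779785), 32.40880584716797)
side 113 [536.53250614 231.37606967  59.06073574] ((535.9883422851562, 229.568603515625), (41.64445495605469, 12.168476104736328), 35.388824462890625)
```

```bash
python3 -m crank '[[0,0,-1,0,2],[0,0,-3,0,2],[0,0,-6,0,2],[0,0,-6,0,2],[0,0,-6,0,2],[0,0,-6,0,2]]' 35; python3 go.py 529 141 82 -13.4; python3 -c "
from h import *
s=sense();print(s['ft_force'],s['wrist_torque'])"
```

```text
time: 4.35
tool_pos: [475.8, 247.6, 109.3]
tcp_rot: [179.9, 0.1, -18.5]
ft_force: [-0.7, -0.4, -4.2]
finger_gap: 25.5
grip_force: 35.2
[8.431 8.421 2.729] -0.0889
[-0.71567313 -0.37005637 -4.21491146] [0.02878543 0.01641369 0.00595228]
```

```bash
python3 -m crank '[[2,2,0,-0.0889,2],[4.5,4.5,0,-0.0889,2],[6.5,6.5,0.5,-0.0889,2],[8,8,1.5,-0.0889,2],[8.43,8.42,2.5,-0.0889,2],[8.43,8.42,2.73,-0.0889,2],[8.43,8.42,2.73,-0.0889,2],[8.43,8.42,2.73,-0.0889,2],[8.43,8.42,2.73,-0.0889,2]]' 35
cat > m2.py <<'E'
from h import *
from meas import box
import sys
s=sense(); T=s["tool_pos"]; print(T.round(1),s["tcp_rot"].round(2),s["ft_force"].round(1))
for n in("top","side"):
    p,d=snapshot(n); np.savez(""+n+"2.npz",p=p,d=d); uv,P=cloud(n,d); r=p.astype(int).sum(2)[uv[:,1],uv[:,0]]
    Q=P[:,:2]-T[:2]
    k=P[(P[:,2]>T[2]+2)&(P[:,2]<T[2]+18)&(Q[:,0]>35)&(Q[:,0]<95)&(abs(Q[:,1]+14)<40)&(r<250)]
    if len(k)>10: print(n,"knob",len(k),k.mean(0).round(1),cv2.minAreaRect(k[:,:2].astype(np.float32)))
    t=P[(P[:,0]>430)&(P[:,0]<560)&(P[:,1]>-105)&(P[:,1]<70)&(P[:,2]>33)&(P[:,2]<39)]
    if len(t)>30:
        vx,vy,x0,y0=cv2.fitLine(t[:,:2].astype(np.float32),cv2.DIST_HUBER,0,.01,.01).ravel(); a=np.degrees(np.arctan2(vy,vx)); a=a-180 if a>0 else a
        b=box(t,a); print(n,"rail",len(t),a,b)
        # width centre per slice
        u=np.array([np.cos(np.radians(-103.4)),np.sin(np.radians(-103.4))]); v=np.array([-u[1],u[0]])
        A=t[:,:2]@u; L=t[:,:2]@v
        print(" slices",[(round(c),round(np.ptp(np.percentile(L[abs(A-c)<8],[3,97])),1),round(np.percentile(L[abs(A-c)<8],[3,97]).mean(),1)) for c in np.arange(-190,-20,24) if (abs(A-c)<8).sum()>15])
E
python3 m2.py
```

```text
time: 5.25
tool_pos: [530.2, 142.4, 84.2]
tcp_rot: [-180.0, -0.0, -13.3]
ft_force: [-0.1, 1.1, -4.0]
finger_gap: 25.7
grip_force: 35.6
[530.2 142.4  84.2] [-1.7998e+02 -3.0000e-02 -1.3330e+01] [-0.1  1.1 -4. ]
top rail 715 -104.62327 (array([489.7, -17.7]), array([173. ,  41.2]))
 slices [(-190, np.float64(28.6), np.float64(484.5)), (-166, np.float64(36.7), np.float64(479.9)), (-142, np.float64(38.9), np.float64(479.9)), (-118, np.float64(40.0), np.float64(480.8)), (-94, np.float64(39.0), np.float64(480.1)), (-70, np.float64(37.0), np.float64(481.7)), (-46, np.float64(39.5), np.float64(481.4))]
side knob 74 [590.9 131.2  92.3] ((590.0289306640625, 129.66403198242188), (40.006351470947266, 13.324280738830566), 34.01869583129883)
side rail 367 -101.46682 (array([487.5,  -7.6]), array([149.7,  31.1]))
 slices [(-166, np.float64(25.9), np.float64(474.3)), (-142, np.float64(27.5), np.float64(475.8)), (-118, np.float64(27.1), np.float64(475.2)), (-94, np.float64(28.5), np.float64(476.1)), (-70, np.float64(31.2), np.float64(478.6)), (-46, np.float64(28.6), np.float64(476.5))]
```

Run:
```python
from h import *
u=np.array([np.cos(np.radians(-103.4)),np.sin(np.radians(-103.4))]); v=np.array([-u[1],u[0]])
for n,z0 in(("top",.6),("side",1.4)):
    z=np.load(n+"0.npz"); uv,P=cloud(n,z["d"]); P[:,2]-=z0
    A=P[:,:2]@u; L=P[:,:2]@v; g=(abs(L-480)<60)&(A>-230)&(A<30)
    for nm,lo,hi in(("top",32.5,38),("base",4,16)):
        m=g&(P[:,2]>lo)&(P[:,2]<hi)
        R=[]
        for c in np.arange(-190,-40,15):
            k=m&(abs(A-c)<8)
            if k.sum()>12: q=np.percentile(L[k],[4,96]); R.append((c,q[0].round(1),q[1].round(1)))
        R=np.array(R); print(n,nm); print(R[:,0].tolist()); print(R[:,1].tolist());print(R[:,2].tolist())
        w=m&(abs(L-480)<38); print(" ends",np.percentile(A[w],[.5,99.5]).round(1))
    m=g&(P[:,2]>41)&(abs(L-480)<30)&(P[:,2]<50); print(" stop A",np.percentile(A[m],[5,95]),m.sum())
```

```text
top top
[-190.0, -175.0, -160.0, -145.0, -130.0, -115.0, -100.0, -85.0, -70.0, -55.0]
[462.0, 461.1, 460.9, 461.6, 462.1, 464.3, 463.6, 460.9, 461.7, 461.8]
[496.8, 499.8, 497.8, 499.6, 500.1, 500.8, 499.0, 499.2, 500.2, 501.2]
 ends [-196.9    0. ]
top base
[-190.0, -175.0, -160.0, -145.0, -130.0, -115.0, -100.0, -85.0, -70.0, -55.0]
[442.6, 436.3, 437.0, 437.1, 427.2, 430.2, 438.3, 441.1, 427.6, 440.7]
[517.1, 526.5, 526.6, 527.6, 528.9, 514.0, 529.9, 521.5, 525.8, 521.4]
 ends [-222.9   25.9]
 stop A [-153.44399653  -12.83938453] 160
side top
[-190.0, -175.0, -160.0, -145.0, -130.0, -115.0, -100.0, -85.0, -70.0, -55.0]
[463.6, 462.2, 462.2, 462.8, 462.6, 462.4, 462.5, 462.4, 463.9, 464.0]
[497.9, 500.1, 500.4, 500.7, 501.5, 500.1, 499.2, 501.7, 500.7, 499.6]
 ends [-198.9  -27. ]
side base
[-190.0, -175.0, -160.0, -145.0, -130.0, -115.0, -100.0, -85.0, -70.0, -55.0]
[448.2, 447.7, 447.5, 447.6, 447.0, 447.1, 448.0, 447.6, 447.9, 447.3]
[513.7, 513.8, 514.1, 514.5, 514.3, 514.0, 514.2, 515.7, 515.4, 515.4]
 ends [-200.5   -1.9]
 stop A [-32.55788395 -11.34189488] 85
```

```bash
python3 -m crank '[[-0.09,0,0.5,-0.003,2],[-0.09,0,0.96,-0.003,2],[-0.09,0.5,0.96,-0.003,2],[-0.09,1,0.96,-0.003,2],[-0.09,1.5,0.96,-0.003,2],[-0.09,1.5,0.96,-0.003,2],[-0.09,1.5,0.96,-0.003,2]]' 35; python3 -c "
from h import *
s=sense();print(s['tool_pos'],s['ft_force'],s['wrist_torque'])
p,d=snapshot('side');cv2.imwrite('pics/s3.png',cv2.resize(p[200:330,270:430,::-1],None,fx=4.5,fy=4.5,interpolation=cv2.INTER_CUBIC))"
```

```text
time: 6.05
tool_pos: [526.0, 126.8, 74.3]
tcp_rot: [-180.0, -0.0, -13.3]
ft_force: [0.3, 0.0, -4.9]
finger_gap: 25.4
grip_force: 35.6
[526.00287495 126.81321568  74.3341139 ] [ 0.30122391  0.00883578 -4.87895424] [ 0.05204935  0.070586   -0.00440813]
```

View pics/s3.png

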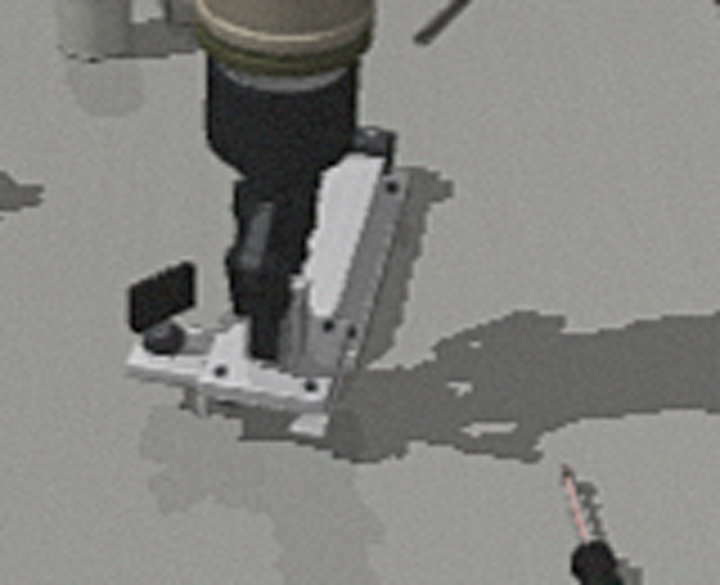

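Held carrier (240,380) is level and in line with the rail's open end, knob on the far side at (163,300). I go in slowly.

```bash
python3 -m crank '[[-0.05,0.3,-0.02,0,2],[-0.05,0.6,-0.02,0,2],[-0.05,0.9,-0.02,0,2],[-0.05,1.1,-0.02,0,2],[-0.05,1.3,-0.02,0,2],[-0.05,1.5,-0.02,0,2],[-0.05,1.5,-0.02,0,2]]' 35;  python3 -m crank '[[0,0.2,0,0,2],[0,0.4,0,0,2],[0,0.6,0,0,2],[0,0.8,0,0,2],[0,1,0,0,2],[0,1,0,0,2]]' 35; python3 -c "
from h import *
s=sense();print(s['tool_pos'],s['wrist_torque'])"
```

```text
time: 6.8
tool_pos: [521.8, 112.4, 74.3]
tcp_rot: [180.0, 0.0, -13.2]
ft_force: [-1.0, -0.4, -4.0]
finger_gap: 25.7
grip_force: 35.6
time: 7.4
tool_pos: [519.6, 102.6, 74.4]
tcp_rot: [180.0, -0.0, -13.2]
ft_force: [0.8, 0.3, -4.2]
finger_gap: 25.8
grip_force: 35.8
[519.636494   102.62229141  74.38798798] [0.00571225 0.00880831 0.00730791]
```

```bash
for i in 1; do python3 -m crank '[[0,0.3,0,0,2],[0,0.6,0,0,2],[0,0.9,0,0,2],[0,1.2,0,0,2],[0,1.5,0,0,2],[0,1.5,0,0,2]]' 35; done; python3 -m crank '[[0,0.3,0,0,2],[0,0.6,0,0,2],[0,0.9,0,0,2],[0,1.2,0,0,2],[0,1.5,0,0,2],[0,1.8,0,0,2],[0,1.8,0,0,2]]' 35;python3 -c "
from h import *
s=sense();print(s['tool_pos'],s['wrist_torque'])"
```

```text
time: 8.0
tool_pos: [516.3, 87.8, 74.5]
tcp_rot: [180.0, -0.0, -13.2]
ft_force: [-0.5, -0.8, -1.4]
finger_gap: 25.5
grip_force: 36.1
time: 8.7
tool_pos: [512.2, 70.3, 74.6]
tcp_rot: [180.0, -0.0, -13.2]
ft_force: [-0.3, 1.8, 3.4]
finger_gap: 25.6
grip_force: 36.6
[512.19512488  70.30855185  74.55546305] [ 0.19524334 -0.0305115   0.04371049]
```

```bash
python3 -m crank '[[0,0.3,-0.03,0,2],[0,0.7,-0.03,0,2],[0,1.1,-0.03,0,2],[0,1.5,-0.03,0,2],[0,1.9,-0.03,0,2],[0,2.3,-0.03,0,2],[0,2.3,-0.03,0,2]]' 35;python3 -m crank '[[0,0.3,0,0,2],[0,0.7,0,0,2],[0,1.1,0,0,2],[0,1.5,0,0,2],[0,1.9,0,0,2],[0,2.3,0,0,2],[0,2.3,0,0,2]]' 35; python3 -c "
from h import *
s=sense();print(s['tool_pos'],s['wrist_torque'])"
```

```text
time: 9.4
tool_pos: [506.6, 47.6, 74.6]
tcp_rot: [180.0, 0.0, -13.3]
ft_force: [-0.5, -0.4, 2.2]
finger_gap: 25.9
grip_force: 36.5
time: 10.1
tool_pos: [501.3, 25.2, 74.6]
tcp_rot: [180.0, 0.0, -13.3]
ft_force: [-0.3, -0.6, 1.3]
finger_gap: 25.6
grip_force: 36.5
[501.3331499   25.1951377   74.60089405] [0.10237825 0.09095145 0.00889403]
```

```bash
python3 -m crank '[[0,0.4,0,0,2],[0,0.8,0,0,2],[0,1.2,0,0,2],[0,1.6,0,0,2],[0,2,0,0,2],[0,2.4,0,0,2],[0,2.8,0,0,2],[0,3,0,0,2],[0,3.1,0,0,2],[0,3.2,0,0,2]]' 35;python3 -m crank '[[0,0.1,0,0,2],[0,0.2,0,0,2],[0,0.3,0,0,2],[0,0.4,0,0,2],[0,0.5,0,0,2],[0,0.5,0,0,2]]' 35; python3 -c "
from h import *
s=sense();print(s['tool_pos'],s['wrist_torque'])"
```

```text
time: 11.1
tool_pos: [494.2, -5.2, 74.6]
tcp_rot: [-180.0, -0.0, -13.2]
ft_force: [1.3, 2.9, 1.0]
finger_gap: 25.7
grip_force: 36.4
time: 11.7
tool_pos: [493.0, -10.2, 74.6]
tcp_rot: [180.0, 0.0, -13.2]
ft_force: [0.9, 1.7, 1.1]
finger_gap: 25.3
grip_force: 36.4
[493.01346406 -10.21281301  74.58680373] [ 0.53997774 -0.05430476  0.07653563]
```

```bash
cat > ok.py <<'E'
from h import *
s=sense(); f=s["ft_force"]@[.2317,.9728,0]; a=s["tool_pos"]@[-.2317,-.9728,0]
print("push",round(f,2),"nose A",round(a+35,2),"lat",round(s["ft_force"]@[.9728,-.2317,0],1),s["wrist_torque"].round(2)); raise SystemExit(f>4)
E
python3 -m crank '[[0,0.1,0,0,2],[0,0.2,0,0,2],[0,0.3,0,0,2],[0,0.4,0,0,2],[0,0.5,0,0,2]]' 35 >/dev/null; python3 ok.py && python3 -m crank '[[0,0.1,0,0,2],[0,0.2,0,0,2],[0,0.3,0,0,2],[0,0.4,0,0,2],[0,0.5,0,0,2]]' 35 >/dev/null; python3 ok.py && python3 -m crank '[[0,0.1,0,0,2],[0,0.2,0,0,2],[0,0.3,0,0,2],[0,0.4,0,0,2],[0,0.5,0,0,2]]' 35 >/dev/null; python3 ok.py && python3 -m crank '[[0,0.1,0,0,2],[0,0.2,0,0,2],[0,0.3,0,0,2],[0,0.4,0,0,2],[0,0.5,0,0,2]]' 35 >/dev/null; python3 ok.py
```

```text
push 2.82 nose A -64.37 lat -0.3 [ 0.65 -0.16  0.  ]
push 2.82 nose A -64.37 lat -0.3 [ 0.65 -0.16  0.  ]
push 2.82 nose A -64.37 lat -0.3 [ 0.65 -0.16  0.  ]
push 2.82 nose A -64.37 lat -0.3 [ 0.65 -0.16  0.  ]False
False
False
False
```

```bash
sed -i 's/SystemExit(f>4)/SystemExit(int(f>4.5))/' ok.py
python3 -m crank '[[0,0.1,0,0,2],[0,0.2,0,0,2],[0,0.3,0,0,2],[0,0.4,0,0,2],[0,0.5,0,0,2]]' 35 >/dev/null; python3 ok.py && python3 -m crank '[[0,0.1,0,0,2],[0,0.2,0,0,2],[0,0.3,0,0,2],[0,0.4,0,0,2],[0,0.5,0,0,2]]' 35 >/dev/null && python3 ok.py && python3 -m crank '[[0,0.1,0,0,2],[0,0.2,0,0,2],[0,0.3,0,0,2],[0,0.4,0,0,2]]' 35 >/dev/null && python3 ok.py
```

```text
push 3.4 nose A -59.37 lat -0.3 [ 0.62 -0.17  0.03]
push 2.88 nose A -54.38 lat -0.2 [ 0.59 -0.22  0.  ]
push 2.06 nose A -50.38 lat 0.7 [ 0.6  -0.09 -0.03]
```

```bash
python3 -m crank '[[0,0.1,0,0,2],[0,0.2,0,0,2],[0,0.3,0,0,2],[0,0.4,0,0,2],[0,0.5,0,0,2]]' 35 >/dev/null; python3 ok.py && python3 -m crank '[[0,0.06,0,0,2],[0,0.12,0,0,2],[0,0.18,0,0,2],[0,0.24,0,0,2],[0,0.3,0,0,2]]' 35 >/dev/null && python3 ok.py && python3 -m crank '[[0,0.05,0,0,2],[0,0.1,0,0,2],[0,0.15,0,0,2],[0,0.2,0,0,2]]' 35 >/dev/null && python3 ok.py
```

```text
push 3.84 nose A -45.38 lat -0.3 [ 0.65 -0.08  0.1 ]
push 3.41 nose A -42.42 lat 0.4 [ 0.58 -0.14  0.03]
push 3.33 nose A -40.42 lat -0.6 [ 0.6  -0.18  0.06]
```

```bash
python3 -m crank '[[0,0.05,0,0,2],[0,0.1,0,0,2]]' 35 >/dev/null; python3 ok.py && python3 -m crank '[[0,0.05,0,0,2],[0,0.1,0,0,2]]' 35 >/dev/null && python3 ok.py && python3 -m crank '[[0,0.05,0,0,2],[0,0.1,0,0,2]]' 35 >/dev/null && python3 ok.py && python3 -m crank '[[0,0.05,0,0,2],[0,0.1,0,0,2]]' 35 >/dev/null && python3 ok.py && python3 -m crank '[[0,0.05,0,0,2],[0,0.1,0,0,2]]' 35 >/dev/null && python3 ok.py && python3 -m crank '[[0,0.05,0,0,2],[0,0.1,0,0,2]]' 35 >/dev/null && python3 ok.py
```

```text
push 2.76 nose A -39.42 lat -0.6 [ 0.63 -0.13  0.04]
push 3.35 nose A -38.42 lat 0.1 [ 0.61 -0.15  0.02]
push 2.64 nose A -37.4 lat -0.6 [ 0.59 -0.16 -0.06]
push 1.77 nose A -36.4 lat -1.5 [ 0.59 -0.14 -0.  ]
push 1.95 nose A -35.39 lat 0.3 [ 0.58 -0.09 -0.04]
push 3.23 nose A -34.42 lat 0.0 [ 0.59 -0.11  0.01]
```

```bash
python3 -m crank '[[0,0.05,0,0,2],[0,0.1,0,0,2]]' 35 >/dev/null; python3 ok.py && python3 -m crank '[[0,0.05,0,0,2],[0,0.1,0,0,2]]' 35 >/dev/null && python3 ok.py && python3 -m crank '[[0,0.05,0,0,2],[0,0.1,0,0,2]]' 35 >/dev/null && python3 ok.py && python3 -m crank '[[0,0.05,0,0,2],[0,0.1,0,0,2]]' 35 >/dev/null && python3 ok.py && python3 -m crank '[[0,0.05,0,0,2],[0,0.1,0,0,2]]' 35 >/dev/null && python3 ok.py && python3 -m crank '[[0,0.05,0,0,2],[0,0.1,0,0,2]]' 35 >/dev/null && python3 ok.py
```

```text
push 2.07 nose A -33.4 lat -0.8 [ 0.58 -0.09  0.02]
push 2.53 nose A -32.4 lat -0.3 [ 0.54 -0.11  0.03]
push 7.68 nose A -31.88 lat 0.6 [ 1.23 -0.33  0.11]
```

```bash
python3 -m crank '[[0,0,0,0,2],[0,0,0,0,2],[0,0,0,0,2],[0,0,0,0,2]]' 35; python3 ok.py; python3 -m crank '[[0,0.01,0,0,2],[0,0.01,0,0,2],[0,0.01,0,0,2],[0,0.01,0,0,2],[0,0.01,0,0,2],[0,0.01,0,0,2]]' 35;python3 ok.py
```

```text
time: 17.2
tool_pos: [484.4, -46.6, 74.6]
tcp_rot: [-180.0, 0.0, -13.2]
ft_force: [0.5, 6.2, -0.1]
finger_gap: 25.4
grip_force: 36.3
push 6.16 nose A -31.91 lat -1.0 [ 0.92 -0.2   0.05]
time: 17.8
tool_pos: [484.4, -46.6, 74.6]
tcp_rot: [-179.9, 0.0, -13.2]
ft_force: [1.8, 6.3, -0.6]
finger_gap: 25.4
grip_force: 36.3
push 6.55 nose A -31.89 lat 0.3 [ 1.02 -0.21  0.01]
```

```bash
python3 -m crank '[[0,0,0,0,4.5],[0,0,0,0,4.5],[0,0,0,0,4.5],[0,0,0,0,4.5],[0,0,-1,0,4.5],[0,0,-3,0,4.5],[0,0,-7,0,4.5],[0,3,-10,0,4.5],[-2,8,-10,0,4.5],[-4,13,-10,0,4.5],[-4,13,-10,0,4.5],[-4,13,-10,0,4.5]]' 35
python3 - <<'E'
from h import *
from meas import box
s=sense();print(s['ft_force'].round(1),s['wrist_torque'].round(3))
for n in("top","side"):
    p,d=snapshot(n); np.savez(""+n+"3.npz",p=p,d=d); uv,P=cloud(n,d); r=p.astype(int).sum(2)[uv[:,1],uv[:,0]]
    k=(abs(P[:,2]-79)<10)&(abs(P[:,0]-544)<34)&(abs(P[:,1]+60)<34)&(r<220)
    if k.sum()>10: print(n,"knob",k.sum(),P[k].mean(0).round(1),cv2.minAreaRect(P[k][:,:2].astype(np.float32)),uv[k].mean(0))
    k=(P[:,2]>84)&(P[:,2]<94)&(abs(P[:,0]-484)<25)&(abs(P[:,1]+46)<25)
    if k.sum()>10: print(n,"post",k.sum(),box(P[k],-103.2),uv[k].mean(0))
    print(proj(n,[544,-60,84]))
p=np.load("top3.npz")["p"][215:295,310:410,::-1];q=np.load("side3.npz")["p"][175:285,295:385,::-1]
a=cv2.resize(p,(500,400),interpolation=2);b=cv2.resize(q,(300,367),interpolation=2); b=cv2.copyMakeBorder(b,0,33,0,0,0)
cv2.imwrite("pics/k.png",np.hstack([a,b]))
E
```

```text
time: 19.0
tool_pos: [415.1, -165.8, 175.4]
tcp_rot: [180.0, -0.1, -13.4]
ft_force: [-0.1, -0.4, -0.1]
finger_gap: 45.1
grip_force: 0.0
[-0.1 -0.4 -0.1] [-0.011 -0.02   0.008]
top knob 66 [543.6 -60.1  82.7] ((544.079833984375, -60.37077331542969), (38.274452209472656, 9.245699882507324), 39.32447052001953) [356.22727273 232.8030303 ]
top post 122 (array([483.3, -47.1]), array([24.5, 28.7])) [350.31147541 257.54918033]
[[356.21361849 232.59293142]]
side knob 84 [544.9 -57.   79. ] ((544.6759643554688, -58.201904296875), (40.404075622558594, 10.757833480834961), 42.611228942871094) [323.         225.27380952]
side post 81 (array([484.2, -45.2]), array([26. , 28.4])) [345.82716049 225.07407407]
[[323.38646742 223.10799117]]
```

View pics/k.png

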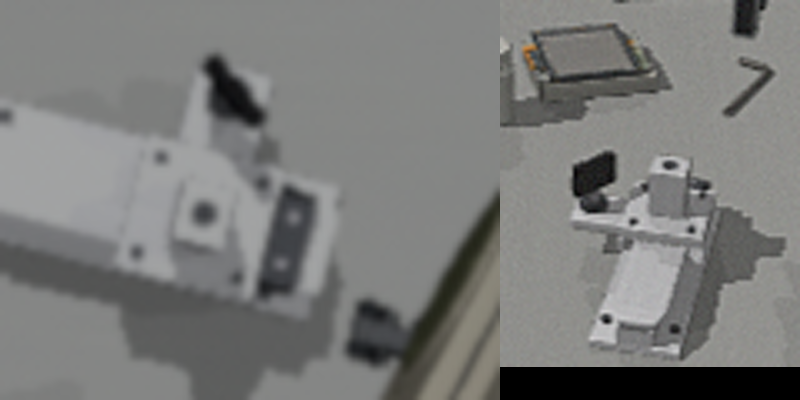

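Carrier sits flush against the stop (top crop: nose beside the dark block at (260,240)); black wing at (235,90), bar about 40° in the world frame. Next I go above the knob.

```bash
python3 go.py 544.2 -60.1 130 40.5
```

```text
[ 10.081 -13.071   4.506] -0.9383
```

```bash
python3 -m crank '[[2.5,-3,0,-0.14,3],[5,-6,0,-0.28,3],[7.5,-9,0,-0.42,3],[10,-12,0,-0.56,3],[10.08,-13.07,0,-0.7,3],[10.08,-13.07,0,-0.84,3],[10.08,-13.07,1,-0.9383,3],[10.08,-13.07,3,-0.9383,3],[10.08,-13.07,4.5,-0.9383,3],[10.08,-13.07,4.5,-0.9383,3],[10.08,-13.07,4.5,-0.9383,3],[10.08,-13.07,4.5,-0.9383,3]]' 25; python3 go.py 544.2 -60.1 79 40.5; python3 -c "
from h import *
s=sense();print(s['ft_force'].round(1),s['wrist_torque'].round(3),s['joint_pos'].round(0))"
```

```text
time: 20.3
tool_pos: [544.3, -60.2, 130.5]
tcp_rot: [179.9, -0.0, 40.5]
ft_force: [0.4, -0.6, 0.3]
finger_gap: 29.8
grip_force: 0.0
[-5.000e-03 -1.600e-02  5.153e+00] 0.0007
[ 0.4 -0.6  0.3] [-0.049 -0.027 -0.027] [-12.   5. 101.   0.  74.  38.]
```

```bash
python3 -m crank '[[0,0,2,0,3],[0,0,3.5,0,3],[0,0,4.5,0,3],[0,0,5.15,0,3],[0,0,5.15,0,3],[0,0,5.15,0,2],[0,0,5.15,0,1.6],[0,0,5.15,0,1.6],[0,0,5.15,0,1.6]]' 25; python3 ok.py; python3 -m crank '[[0,0,0,0,1.2],[0,0,0,0,1],[0,0,0,0,0.8],[0,0,0,0,0.5],[0,0,0,0,0.5],[0,0,0,0,0.5]]' 25; python3 ok.py
```

```text
time: 21.2
tool_pos: [544.0, -60.4, 78.6]
tcp_rot: [180.0, -0.0, 40.5]
ft_force: [-0.5, 0.1, -0.5]
finger_gap: 15.7
grip_force: 0.0
push -0.07 nose A -32.25 lat -0.5 [ 0.08 -0.01  0.02]
time: 21.8
tool_pos: [543.8, -60.3, 78.2]
tcp_rot: [180.0, -0.0, 40.5]
ft_force: [-0.6, 1.6, 2.1]
finger_gap: 9.8
grip_force: 26.6
push 1.46 nose A -32.35 lat -0.9 [ 0.28  0.11 -0.13]
```

```bash
cat > tq.py <<'E'
from h import *
s=sense(); print("t",round(s["time"],2),"yaw",s["tcp_rot"][2].round(2),"Mz",s["wrist_torque"].round(3),"push",round(s["ft_force"]@[.228,.974,0],2),"lat",round(s["ft_force"]@[.974,-.228,0],1),"fz",s["ft_force"][2].round(1),s["finger_gap"].round(1),s["tool_pos"].round(1))
E
python3 -m crank '[[-0.02,0.015,0,0,0.5],[-0.02,0.015,0,0,0.5],[-0.02,0.015,0,0,0.5]]' 25 >/dev/null; python3 tq.py;  python3 -m crank '[[0,0,0,0.05,0.5],[0,0,0,0.1,0.5]]' 25 >/dev/null; python3 tq.py;  python3 -m crank '[[0,0,0,0.05,0.5],[0,0,0,0.1,0.5]]' 25 >/dev/null; python3 tq.py;  python3 -m crank '[[0,0,0,0,0.5]]' 25 >/dev/null; python3 tq.py
```

```text
Traceback (most recent call last):
  File "tq.py", line 2, in <module>
    s=sense(); print("t",round(s["time"],2),"yaw",s["tcp_rot"][2].round(2),"Mz",s["wrist_torque"].round(3),"push",round(s["ft_force"]@[.228,.974,0],2),"lat",round(s["ft_force"]@[.974,-.228,0],1),"fz",s["ft_force"][2].round(1),s["finger_gap"].round(1),s["tool_pos"].round(1))
                                                                                                                                                                                                                                  ^^^^^^^^^^^^^^^^^^^^^
AttributeError: 'float' object has no attribute 'round'
Traceback (most recent call last):
  File "tq.py", line 2, in <module>
    s=sense(); print("t",round(s["time"],2),"yaw",s["tcp_rot"][2].round(2),"Mz",s["wrist_torque"].round(3),"push",round(s["ft_force"]@[.228,.974,0],2),"lat",round(s["ft_force"]@[.974,-.228,0],1),"fz",s["ft_force"][2].round(1),s["finger_gap"].round(1),s["tool_pos"].round(1))
                                                                                                        
[... 799 characters left out ...]
buteError: 'float' object has no attribute 'round'
Traceback (most recent call last):
  File "tq.py", line 2, in <module>
    s=sense(); print("t",round(s["time"],2),"yaw",s["tcp_rot"][2].round(2),"Mz",s["wrist_torque"].round(3),"push",round(s["ft_force"]@[.228,.974,0],2),"lat",round(s["ft_force"]@[.974,-.228,0],1),"fz",s["ft_force"][2].round(1),s["finger_gap"].round(1),s["tool_pos"].round(1))
                                                                                                                                                                                                                                  ^^^^^^^^^^^^^^^^^^^^^
AttributeError: 'float' object has no attribute 'round'
```

```bash
sed -i 's/s\["finger_gap"\].round(1)/round(s["finger_gap"],1)/' tq.py; python3 tq.py;  python3 -m crank '[[0,0,0,0.05,0.5],[0,0,0,0.05,0.5]]' 25 >/dev/null; python3 tq.py;  python3 -m crank '[[0,0,0,0.05,0.5],[0,0,0,0.05,0.5]]' 25 >/dev/null; python3 tq.py
```

```text
t 22.6 yaw 29.04 Mz [-0.143 -0.37   0.059] push -0.61 lat 3.2 fz 2.0 9.3 [544.2 -61.2  78.4]
t 22.8 yaw 26.24 Mz [-0.249 -0.644  0.082] push 0.43 lat 4.1 fz 1.9 9.5 [544.2 -61.2  78.5]
t 23.0 yaw 23.41 Mz [-0.274 -0.75   0.041] push -0.96 lat 3.3 fz 0.9 9.5 [544.3 -61.   78.5]
```

```bash
python3 -m crank '[[-0.014,0.052,0,0,0.5],[-0.014,0.052,0,0,0.5]]' 25 >/dev/null; python3 tq.py;  python3 -m crank '[[0,0,0,0.05,0.5],[0,0,0,0.05,0.5]]' 25 >/dev/null; python3 tq.py
```

```text
t 23.2 yaw 23.44 Mz [-0.066 -0.941  0.094] push 1.63 lat 5.2 fz 0.4 9.8 [544.3 -61.1  78.5]
t 23.4 yaw 20.48 Mz [-0.097 -1.009  0.036] push 1.18 lat 5.0 fz 1.7 9.3 [544.4 -61.2  78.5]
```

```bash
python3 -m crank '[[0.02,0.035,0,0,0.5],[0.02,0.035,0,0,0.5]]' 25 >/dev/null; python3 tq.py;  python3 -m crank '[[0,0,0,0.05,0.5],[0,0,0,0.05,0.5]]' 25 >/dev/null; python3 tq.py; python3 -m crank '[[0,0,0,0.05,0.5],[0,0,0,0.05,0.5]]' 25 >/dev/null; python3 tq.py
```

```text
t 23.6 yaw 20.54 Mz [ 0.202 -0.927  0.042] push 2.66 lat 4.5 fz 2.4 9.5 [544.5 -61.2  78.4]
t 23.8 yaw 17.59 Mz [ 0.095 -0.971  0.018] push 2.81 lat 3.9 fz 3.2 9.4 [544.5 -61.3  78.4]
t 24.0 yaw 14.74 Mz [ 0.151 -0.973  0.02 ] push 3.17 lat 4.9 fz 2.5 9.5 [544.5 -61.2  78.5]
```

```bash
python3 -m crank '[[0,0,0,0.04,0.5],[0,0,0,0.04,0.5]]' 40 >/dev/null; python3 tq.py;  python3 -m crank '[[0,0,0,0.04,0.5],[0,0,0,0.04,0.5]]' 40 >/dev/null; python3 tq.py; python3 -m crank '[[0,0,0,0.04,0.5],[0,0,0,0.04,0.5]]' 40 >/dev/null; python3 tq.py
```

```text
t 24.2 yaw 12.46 Mz [ 0.238 -0.995  0.071] push 2.11 lat 5.7 fz 2.8 9.5 [544.6 -61.3  78.5]
t 24.4 yaw 10.17 Mz [ 0.267 -1.096  0.124] push 2.49 lat 5.2 fz 1.4 9.4 [544.7 -61.2  78.5]
t 24.6 yaw 7.88 Mz [ 0.225 -1.117  0.099] push 2.8 lat 5.6 fz 1.8 9.3 [544.7 -61.2  78.6]
```

```bash
python3 -m crank '[[0,0,0,0.04,0.5],[0,0,0,0.04,0.5]]' 40 >/dev/null; python3 tq.py;  python3 -m crank '[[0,0,0,0,0.5]]' 40 >/dev/null; python3 tq.py
```

```text
t 24.8 yaw 5.59 Mz [ 0.306 -1.142  0.153] push 3.01 lat 6.0 fz 2.8 8.9 [544.7 -61.2  78.5]
t 24.9 yaw 5.66 Mz [ 0.249 -1.153  0.052] push 3.02 lat 6.5 fz 2.8 9.3 [544.8 -61.2  78.6]
```

```bash
cat > av.py <<'E'
from h import *
F=[]
for _ in range(8): snapshot("top"); s=sense(); F.append(np.r_[s["wrist_torque"],s["ft_force"]])
F=np.array(F); m=F.mean(0); print("t",round(s["time"],2),"yaw",s["tcp_rot"][2].round(2),"Mz",m[2].round(3),"+-",(F[:,2].std()/8**.5).round(3),"push",round(m[3:]@[.228,.974,0],2),"lat",round(m[3:]@[.974,-.228,0],1))
E
python3 av.py; python3 -m crank '[[0,0,0,0.04,0.5],[0,0,0,0.04,0.5]]' 40 >/dev/null; python3 av.py
```

```text
t 25.3 yaw 5.66 Mz 0.089 +- 0.009 push 2.83 lat 5.6
t 25.9 yaw 3.37 Mz 0.085 +- 0.01 push 3.48 lat 6.3
```

```bash
python3 -m crank '[[0,0,0,0.05,0.5],[0,0,0,0.05,0.5]]' 40 >/dev/null; python3 av.py; python3 -m crank '[[0,0,0,0.05,0.5],[0,0,0,0.05,0.5]]' 40 >/dev/null; python3 av.py
```

```text
t 26.5 yaw 0.51 Mz 0.065 +- 0.007 push 3.88 lat 6.8
t 27.1 yaw -2.36 Mz 0.103 +- 0.008 push 3.71 lat 6.5
```

```bash
python3 -m crank '[[0,0,0,0.04,0.5],[0,0,0,0.04,0.5]]' 40 >/dev/null; python3 av.py; python3 -m crank '[[0,0,0,0.04,0.5],[0,0,0,0.04,0.5]]' 40 >/dev/null; python3 av.py
```

```text
t 27.7 yaw -4.65 Mz 0.149 +- 0.009 push 3.92 lat 6.7
t 28.3 yaw -6.93 Mz 0.194 +- 0.008 push 4.49 lat 6.7
```

```bash
python3 -m crank '[[0,0,0,0.025,0.5],[0,0,0,0.025,0.5]]' 40 >/dev/null; python3 av.py
```

```text
t 28.9 yaw -8.36 Mz 0.223 +- 0.011 push 4.32 lat 6.9
```

Torque is about 0.12 above loose turning, so the clamp is firm. Letting go and retreating.

```bash
python3 -m crank '[[0,0,0,0,1.5],[0,0,0,0,3],[0,0,0,0,3],[0,0,0,0,3],[0,0,-1.5,0,3],[0,0,-4,0,3],[0,0,-8,0,3],[0,0,-11,0,3],[-4,5,-12,0,3],[-8,10,-12,0,3],[-8,12,-12,0,3],[-8,12,-12,0,3],[-8,12,-12,0,3]]' 40
python3 - <<'E'
from h import *
from meas import box
s=sense();print(s['ft_force'].round(1))
for n in("top","side"):
    p,d=snapshot(n); np.savez(""+n+"4.npz",p=p,d=d); uv,P=cloud(n,d); r=p.astype(int).sum(2)[uv[:,1],uv[:,0]]
    k=(abs(P[:,2]-79)<10)&(abs(P[:,0]-544)<34)&(abs(P[:,1]+60)<34)&(r<220)
    if k.sum()>10: print(n,"knob",P[k].mean(0).round(1),cv2.minAreaRect(P[k][:,:2].astype(np.float32)))
    k=(P[:,2]>84)&(P[:,2]<94)&(abs(P[:,0]-484)<25)&(abs(P[:,1]+46)<25)
    if k.sum()>10: print(n,"post",box(P[k],-103.2))
p=np.load("top4.npz")["p"][215:295,310:410,::-1]
cv2.imwrite("pics/f.png",cv2.resize(p,(600,480),interpolation=2))
E
```

```text
time: 30.2
tool_pos: [447.1, -169.3, 199.4]
tcp_rot: [180.0, -0.1, -8.6]
ft_force: [-0.7, 0.8, 0.4]
finger_gap: 30.1
grip_force: 0.0
[-0.7  0.8  0.4]
top knob [544.3 -60.7  83.1] ((545.2927856445312, -60.69035720825195), (39.10338592529297, 7.730687618255615), 1.6485458612442017)
top post (array([485. , -47.1]), array([24.7, 28.9]))
side knob [547.6 -57.8  79. ] ((547.5977172851562, -58.50572967529297), (37.764156341552734, 11.663490295410156), 0.9804580807685852)
side post (array([486.1, -46.3]), array([28.9, 28.9]))
```

View pics/f.png

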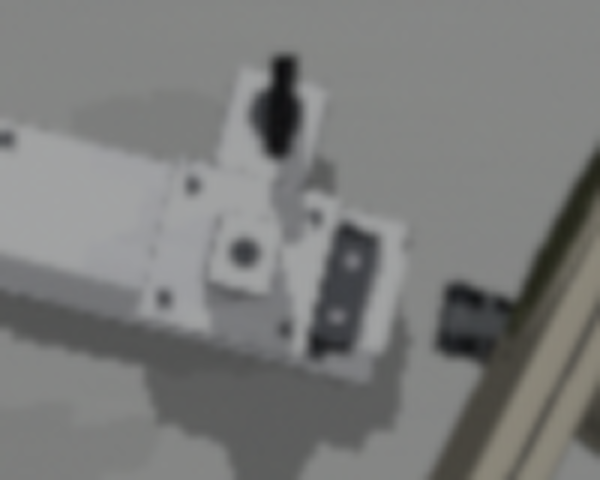

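Run:
```python
from h import *
for n in("top","side"):
    a,b=[cv2.cvtColor(np.load(n+k+".npz")["p"],cv2.COLOR_RGB2GRAY) for k in("3","4")]
    for nm,X in(("post",[483.5,-46.5,88.5]),("plate rear",[490,-20,46]),("stop",[473,-88,44]),("rail",[500,30,35])):
        u,v=proj(n,X)[0].round().astype(int); s=11
        t=b[v-8:v+9,u-8:u+9]
        sc=cv2.resize(cv2.matchTemplate(cv2.resize(a[v-13:v+14,u-13:u+14],None,fx=8,fy=8,interpolation=2),cv2.resize(t,None,fx=8,fy=8,interpolation=2),cv2.TM_CCOEFF_NORMED),None,fx=1,fy=1)
        _,mx,_,l=cv2.minMaxLoc(sc); px=-(np.array(l)/8-5)
        d=onplane(n,np.array([[u,v],[u+px[0],v+px[1]]]),X[2]); d=(d[1]-d[0])[:2]
        print(n,nm,px,round(mx,3),"along",round(d@[-.228,-.974],2),"lat",round(d@[.974,-.228],2))
```

```text
top post [-0.    -0.625] 0.935 along -0.38 lat 1.45
top plate rear [-0.    -0.625] 0.968 along -0.39 lat 1.5
top stop [-0.    -0.125] 0.996 along -0.08 lat 0.3
top rail [-0. -0.] 0.997 along 0.0 lat 0.0
side post [-0.625 -0.125] 0.956 along 0.19 lat 1.72
side plate rear [-0.375 -0.   ] 0.969 along -0.25 lat 0.97
side stop [-0.5   -0.125] 0.958 along 0.28 lat 1.47
side rail [-0.    -0.125] 0.986 along 0.53 lat 0.11
```

```bash
python3 -c "
from bench import hand_in
print(hand_in())"
```

```text
the job is handed in; nothing more can be done
None
```

The grey aluminium carrier is on the rail with its knob on the far side, home against the stop to within about 0.3 mm (camera check). The knob was turned clockwise to about 0.12–0.17 N m above loose turning (just firm is 0.06, too tight 0.24), then released, and the job was handed in with the robot clear at about 30 s.

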